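Spray the casting and hold the dead-man air valve at half travel

TASK

Start a leak check on the aluminium casting: press the sprayer cap of the clamped leak-spray canister all the way down and let it spring back up, then press the hand lever of the dead-man air valve down to half travel, where it lies level, and keep it there. Never push the lever through to its bottom stop, and leave the bottle and the plug where they stand. Finish while still holding the lever level with the fingers: do not let go.

Things in the scene. Friction and masses are not known exactly. Their poses are not given: they have to be found in the camera images.
- fixture: Fixed test fixture: square aluminium base plate 280 x 280 mm, 20 mm thick, origin at the centre of its underside; x and y along its edges. A finned aluminium casting (130 x 180 mm, top 146 mm above the table, pins and a handle on it up to 186 mm) stands on the half towards +x. The canister and the bottle stand side by side on the half towards -x, 90 mm from the plate's centre and 75 mm to either side, in either order.
- cap_top (a point): Centre of the top face of the canister's sprayer cap at its present height. The canister is white, 60 mm in diameter, fixed to the plate by a dark steel collar at its foot. The cap is a white plastic cylinder 32 mm in diameter and 22 mm tall on a thin stem, with a short spout 34 mm out from the axis towards the casting; its top is about 197 mm above the table when up. z up.
- cap (a joint): Downward travel of the sprayer cap in m: 0 up, 0.008 fully down (hard stop). Its spring needs 3 N to start and 9 N fully down, and brings it back up.
- valve: Fixed dead-man air valve, left or right of the fixture: aluminium block 70 x 60 mm on a dark steel foot 130 x 90 mm, raised 0 to 40 mm off the table on a grey packing block. Origin at the centre of the steel foot's underside. Its steel hand lever hinges 110 mm above the origin at x = +36 mm and reaches out along the valve's -x, roughly towards the robot.
- lever_pad (a point): Centre of the top face of the black rubber pad (50 mm along the lever, 45 mm wide, 12 mm thick) at the lever's free end, 120 mm from the hinge. Its height above the valve's origin is about 151 mm with the lever raised, 116 mm level, 80 mm at the bottom stop. Its place is what counts; its axes tilt with the lever. Free to press from above.
- lever (a joint): Downward swing of the hand lever in rad: 0 raised (0.3 rad above level), 0.3 level = half travel, 0.6 bottom stop. A spring raises it when let go: at the pad it takes about 3 N to start, 7 N at level, 10.5 N at the bottom; there is no detent at level.
- regulator: Fixed bystander on the other side of the fixture from the valve: pressure regulator, aluminium block on a steel foot with a black round knob on top and a gauge; 100 x 90 mm, 99 mm tall. Origin under its centre.
- bottle: Loose bystander standing on the plate beside the canister: closed white screw-cap bottle, 60 mm in diameter, 160 mm tall, no spout and no collar. Origin at the centre of its underside. Leave it.
- plug: Loose bystander: small steel plug standing on the plate between the canister and the bottle, 50 mm tall with a 30 mm head. Origin at the centre of its foot. Leave it.

How it is judged:
By the outcome, as a careful person would: the job done as asked, in the order asked, and still so for the second after the job is handed in, while the arm keeps its last pose, push and grip.
It also fails if it takes over 37 s, if anything falls off the work surface, if the arm or the gripper's body presses on something with over 40 N, if the wrist force passes 120 N, or if a joint passes its speed limit or range.

ROBOT

A 6-joint arm with a two-finger parallel gripper is mounted at the origin on the work surface. World frame = base frame: x ahead of the robot, y to its left, z up, the work surface at z = 0. Lengths are in m, angles in rad, forces in N, time in s.
With the tool pointing down it reaches from about 0.3 to 0.75 m from the base axis. Payload 8.5 kg.
Tool frame: the origin (TCP) lies at the very end of the fingers, on their centre line; the grasp point (between the pads) lies 19 mm behind it; z points along the fingers, y is the direction in which the jaws open and shut (so a half turn about z gives the same grasp; the last joint's range is limited). The gripper opens to 85 mm and grips with 20 to 120 N. Pads are 22 mm wide; open, the fingers measure 114 mm over their backs; the gripper's body (76 mm by 85 mm) begins 54 mm behind the grasp point. The pads swing forward as they close: fully open they stand 13 mm farther back than shut.
Start: joints at [-1.345, 0.381, 1.297, -0, 1.464, -0.215], TCP at [0.235, -0.497, 0.231] pointing down, gripper open.
Joint ranges: [-3.11, 3.11], [-0.89, 2.33], [0.22, 2.48], [-1.42, 4.56], [0.17, 2.85], [-2.88, 2.88]. Speed limits (rad/s): [2.39, 2.39, 3.14, 3.14, 3.14, 3.14].

INTERFACE

Orientations are given as a rotation vector (axis times angle).
In Python, from workcell import observe, read_camera, calibration, sign_off gives the robot as it stands.
- The arm moves only by the tool step_arm, never from a script. Its argument "deltas" is a list of rows, each a list of 3 entries, a list of its own where there are three numbers: the shift along the tool's x, y, z in mm, then the turn about the tool's z in degrees, then the opening in per cent of the stroke, from 0 (shut) to 100 (fully open). A call has exactly 5 rows; each row is the pose to reach, as a shift and turn from the pose measured when the call began, along the tool's axes at that moment; what a row does not reach only later rows make up. A row lasts 1/8 s, in which the tool goes at most 62.5 mm and 10.7 degrees, less where a joint would pass 70% of its speed; a pose out of reach is approached as far as the arm can. A call with a gripper value outside its range is refused whole. The fingers move at their own pace and stop on an object; "newtons" is the grip in N (left out, the last holds). Time passes only in rows, so rows that repeat a pose let the fingers close, or fill a call up. It gives the time, the measured TCP pose, the force and the opening at its end, in the units of the state.
- observe(): the state, without advancing time (a new reading comes with each control period).
- read_camera(name): name is "scene" or "side" or "wrist"; returns the picture (480x640x3 uint8, red, green, blue); there is no depth.
- calibration(name): a dict with "mtx" (3x3 intrinsics, pixels), "world_to_cam" (4x4, takes a point from world to camera coordinates); the wrist camera has in their place "hand_eye" (4x4, takes a point from camera to tool coordinates, whose origin is the TCP and whose axes are the flange's). Camera axes: x right, y down, z forward; pixel columns grow to the right and rows downward; lengths in m; the calibration is good to about 2 mm. A picture is of the moment at which its call begins: read the wrist's pose just before it. calibration takes no time and is no camera call.
- sign_off(): hands the job in, once; it reports no verdict.
The state is a dict: "clock": time; "joints": joint angles; "joint_vel": joint speeds; "effort": joint torques, N m; "position": TCP position; "tcp_rot": TCP orientation; "force": force on the tool from outside, world axes, zero at the start; "ft_torque": the same for the moment, N m; "grip_width": finger opening in m.
Only numpy, scipy, OpenCV 4.12 (cv2) and the standard library are available. Lean on these libraries where they do the work, as an engineer would, in place of code of your own. Each camera call takes 0.05 s, during which the arm holds its last target. There are 200 camera calls.

## Working session

There is one attempt and no reset: what is moved stays moved. The work goes in short steps, Python scripts to look and compute and a tool call to move; the robot and the scene stay as the last step left them, time stands still between calls to the robot, and variables do not carry over. Pictures are saved under pics/ and viewed, about 8 in all and at most 12, crops included, and the job is handed in when it is done.

Besides the shell and the picture viewer there is one more tool, called after "Call:" by a JSON object that holds its "op" and its "data", one argument or row to a line. step_arm: Moves the arm, as the interface text tells. Its arguments: {"type":"object","properties":{"deltas":{"type":"array","items":{"type":"array"}},"newtons":{"type":"number"}},"required":["deltas"]}

```bash
mkdir -p pics; ls
python3 - <<'E'
from workcell import *
import cv2, numpy as np
s=observe(); print(s)
for n in("scene","side"):
    cv2.imwrite(f"pics/{n}0.png",read_camera(n)[:,:,::-1])
    c=calibration(n); print(n,np.round(c["mtx"],1).tolist(),np.round(c["world_to_cam"],4).tolist())
print(calibration("wrist"))
E
```

```text
pics
{'clock': 0.0, 'joints': array([-1.34531746e+00,  3.81183129e-01,  1.29828645e+00,  2.97797099e-05,
        1.46362632e+00, -2.15313459e-01]), 'joint_vel': array([-0.00041267, -0.00047723,  0.00097578,  0.00061078,  0.00135107,
       -0.00033951]), 'effort': array([-4.28009826e-04, -4.48461199e+01, -2.31282806e+01, -2.49415070e-04,
        4.70202984e-03,  3.01259126e-05]), 'position': array([ 0.23458827, -0.49711942,  0.23071004]), 'tcp_rot': array([-3.06413450e+00, -6.86469532e-01, -3.44868847e-05]), 'force': array([-0.42725481,  1.15953148, -0.57480039]), 'ft_torque': array([0.01650119, 0.0706914 , 0.01928785]), 'grip_width': 0.08540227801734654}
scene [[476.0, 0.0, 322.8], [0.0, 476.0, 246.4], [0.0, 0.0, 1.0]] [[0.5132, 0.8582, 0.0115, -0.2801], [0.6843, -0.4011, -0.6089, -0.2952], [-0.518, 0.3204, -0.7931, 1.4382], [0.0, 0.0, 0.0, 1.0]]
side [[485.3, 0.0, 324.7], [0.0, 485.3, 242.9], [0.0, 0.0, 1.0]] [[-0.8164, -0.5772, -0.02, 0.4755], [-0.3751, 0.5561, -0.7416, 0.3027], [0.4392, -0.5979, -0.6705, 0.8517], [0.0, 0.0, 0.0, 1.0]]
{'mtx': array([[415.55547456,   0.        , 316.54916181],
       [  0.        , 415.55547456, 238.65976337],
       [  0.        ,   0.        ,   1.        ]]), 'hand_eye': array([[-2.16314714e-04, -9.58169815e-01, -2.86200206e-01,
         7.24585065e-02],
       [ 9.99999976e-01, -2.02296156e-04, -7.85486443e-05,
         2.04935841e-04],
       [ 1.73657383e-05, -2.86200217e-01,  9.58169837e-01,
        -1.43945931e-01],
       [ 0.00000000e+00,  0.00000000e+00,  0.00000000e+00,
         1.00000000e+00]])}
```

View pics/scene0.png

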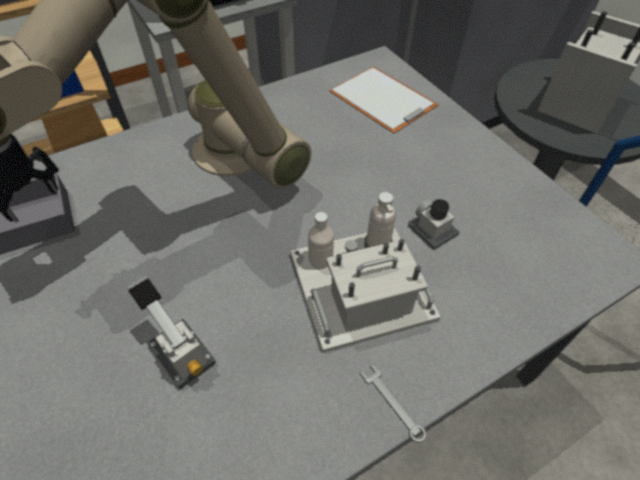

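View pics/side0.png

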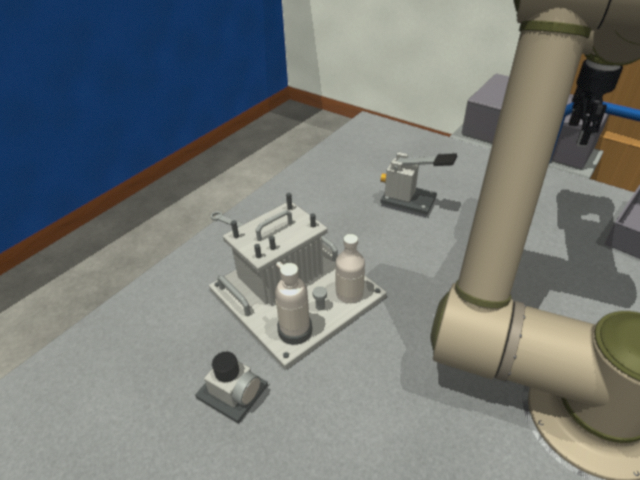

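The canister is the one with the dark collar, beside the regulator: scene cap about (385,198), side cap about (289,270). The other bottle top is at scene (321,217) and side (350,240). The pad is at scene (145,292) and side (445,159). I'll enlarge crops of these.

```bash
cat > h.py <<'E'
import cv2, numpy as np
from workcell import *
def P(n):
    c=calibration(n); return c["mtx"]@c["world_to_cam"][:3]
def tri(a,b):
    X=cv2.triangulatePoints(P("scene"),P("side"),np.float64(a),np.float64(b)).ravel(); X=X[:3]/X[3]
    e=[np.linalg.norm(proj(n,X)-p) for n,p in(("scene",a),("side",b))]
    return np.round(X,4),np.round(e,1)
def proj(n,X):
    p=P(n)@np.r_[X,1]; return p[:2]/p[2]
E
python3 - <<'E'
from h import *
a=cv2.imread("pics/scene0.png");b=cv2.imread("pics/side0.png")
f=lambda im,x,y:cv2.resize(im[y:y+60,x:x+80],(400,300),interpolation=cv2.INTER_CUBIC)
# scene cap, scene pad; side cap, side pad
cv2.imwrite("pics/c1.png",np.vstack([np.hstack([f(a,345,180),f(a,110,265)]),np.hstack([f(b,250,250),f(b,395,135)])]))
for n,x,y in(("cap",(385,197.5),(289,270)),("bottle",(321,217),(350,239.5)),("pad",(145,292),(445,159)),("knob",(440,207),(225,361))): print(n,tri(x,y))
E
```

```text
cap (array([0.5396, 0.1629, 0.1927]), array([0.3, 0.3]))
bottle (array([0.5045, 0.0182, 0.1758]), array([0.2, 0.2]))
pad (array([ 0.4843, -0.3749,  0.158 ]), array([0.2, 0.1]))
knob (array([0.5622, 0.3263, 0.0924]), array([0.3, 0.4]))
```

View pics/c1.png

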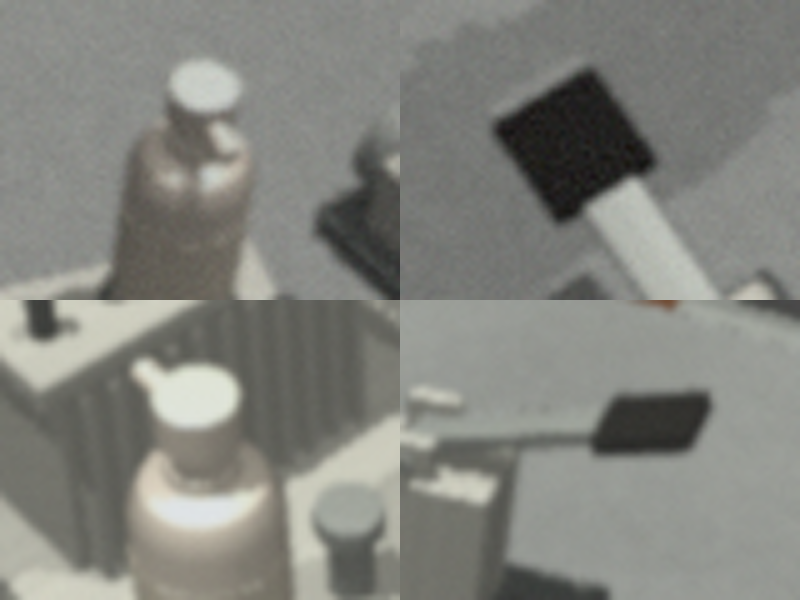

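Cap centre in the crops is scene (386,197) and side (289.4,269.4). Its spout points at the casting and the body stands in a dark collar. Pad face centre is scene (145,294) and side (446,159).

```bash
cat >> h.py <<'E'
from scipy.spatial.transform import Rotation as R
def todelta(T,s=None):
    s=s or observe(); return np.round(1000*R.from_rotvec(s["tcp_rot"]).as_matrix().T@(np.array(T)-s["position"]),1)
E
python3 - <<'E'
from h import *
c,_=tri((386,197),(289.4,269.4)); print("cap",c,_)
print("pad",tri((145,294),(446,159)))
S=lambda x,y:(110+(x-400)/5,265+y/5); D=lambda x,y:(395+(x-400)/5,135+(y-300)/5)
# pad corners: outer/inner in both views
for a,b in(((495,125),(692,450)),((590,68),(710,393)),((655,165),(620,395)),((560,220),(597,453))): print(tri(S(*a),D(*b)))
print("to above cap",todelta([c[0],c[1],.270]), np.round(R.from_rotvec(observe()["tcp_rot"]).as_matrix(),3).tolist())
E
```

```text
cap [0.5397 0.1636 0.1944] [0.4 0.4]
pad (array([ 0.4845, -0.3777,  0.1554]), array([0.9, 0.7]))
(array([ 0.4614, -0.3971,  0.1423]), array([4.8, 3.7]))
(array([ 0.4623, -0.3645,  0.1805]), array([5.4, 4.3]))
(array([ 0.5062, -0.3591,  0.1666]), array([6.6, 5. ]))
(array([ 0.5068, -0.3893,  0.1281]), array([4.7, 3.6]))
to above cap [ 557.9 -467.5  -38.5] [[0.904, 0.427, -0.0], [0.427, -0.904, 0.001], [0.0, -0.001, -1.0]]
```

Call:
{"op": "step_arm", "data": {
  "deltas": [
    [[45,-38,-20],0,0],
    [[90,-76,-40],0,0],
    [[135,-114,-40],0,0],
    [[180,-152,-40],0,0],
    [[225,-190,-40],0,0]
  ]
}}

```text
clock: 0.72
position: [0.3574, -0.2275, 0.271]
tcp_rot: [-3.064, -0.686, -0.0]
force: [0.1, -0.2, 0.1]
grip_width: 0.0003
```

Run:
```python
from h import *
print(todelta([.540,.1635,.270]))
S=lambda x,y:(110+(x-400)/5,265+y/5); D=lambda x,y:(395+(x-400)/5,135+(y-300)/5)
for a,b in(((495,125),(710,393)),((590,68),(692,450)),((655,165),(597,453)),((560,220),(620,395))): print(tri(S(*a),D(*b)))
```

```text
[ 331.9 -275.9    1.5]
(array([ 0.4673, -0.401 ,  0.1648]), array([0.7, 0.5]))
(array([ 0.4563, -0.3599,  0.1587]), array([0.1, 0.1]))
(array([ 0.5017, -0.3535,  0.1437]), array([0.7, 0.5]))
(array([ 0.5112, -0.3942,  0.1515]), array([1.4, 1. ]))
```

Call:
{"op": "step_arm", "data": {
  "deltas": [
    [[45,-38,0],0,0],
    [[90,-76,0],0,0],
    [[135,-113,0],0,0],
    [[180,-150,0],0,0],
    [[225,-187,0],0,0]
  ]
}}

```text
clock: 1.35
position: [0.4816, 0.0395, 0.2712]
tcp_rot: [-3.064, -0.686, 0.0]
force: [0.8, -0.5, -0.3]
grip_width: 0.0003
```

Call:
{"op": "step_arm", "data": {
  "deltas": [
    [[45,-38,0],0,0],
    [[80,-66,0],0,0],
    [[110,-90,0],0,0],
    [[110,-90,0],0,0],
    [[110,-90,0],0,0]
  ]
}}

```text
clock: 1.98
position: [0.5424, 0.1674, 0.271]
tcp_rot: [-3.064, -0.686, 0.002]
force: [-0.8, 0.5, -0.2]
grip_width: -0.0002
```

Run:
```python
from h import *
s=observe();cv2.imwrite("pics/w1.png",read_camera("wrist")[:,:,::-1])
print(s["position"],s["joints"],s["force"],todelta([.540,.1635,.21]))
c=calibration("wrist");T=np.eye(4);T[:3,:3]=R.from_rotvec(s["tcp_rot"]).as_matrix();T[:3,3]=s["position"]
W=np.linalg.inv(T@c["hand_eye"]); np.savez("w1.npz",W=W,K=c["mtx"])
for X in([.540,.1635,.197],[.5403,.1635,.1944]):
    p=c["mtx"]@(W@np.r_[X,1])[:3]; print(p[:2]/p[2])
```

```text
[0.54244674 0.16739767 0.27098493] [9.03009985e-02 3.88872480e-01 1.16944377e+00 1.16009859e-03
 1.58469306e+00 1.22069584e+00] [-0.80443237  0.5344836  -0.2239356 ] [-3.7  2.3 61.2]
[320.89943171 257.9408184 ]
[321.08972928 255.94679674]
```

View pics/w1.png

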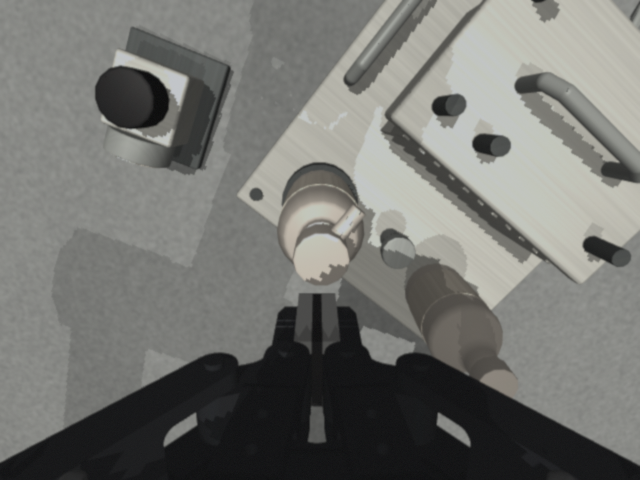

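The wrist picture shows the cap top at about (322,259), against a predicted (321,258). That puts the cap at (0.540, 0.1635, 0.197), and its spout and collar confirm it is the canister. Next I descend.

Call:
{"op": "step_arm", "data": {
  "deltas": [
    [[-4,2,20],0,0],
    [[-4,2,45],0,0],
    [[-4,2,66],0,0],
    [[-4,2,66],0,0],
    [[-4,2,66],0,0]
  ]
}}

```text
clock: 2.65
position: [0.5399, 0.1632, 0.2064]
tcp_rot: [-3.065, -0.684, -0.001]
force: [0.6, -0.2, 0.2]
grip_width: 0.0003
```

Call:
{"op": "step_arm", "data": {
  "deltas": [
    [[0,0,5],0,0],
    [[0,0,8],0,0],
    [[0,0,11],0,0],
    [[0,0,13],0,0],
    [[0,0,13],0,0]
  ]
}}

```text
clock: 3.28
position: [0.54, 0.1631, 0.1937]
tcp_rot: [-3.065, -0.684, -0.002]
force: [-1.5, -0.1, 6.1]
grip_width: -0.0002
```

Call:
{"op": "step_arm", "data": {
  "deltas": [
    [[0,0,2],0,0],
    [[0,0,4],0,0],
    [[0,0,5],0,0],
    [[0,0,5],0,0],
    [[0,0,5],0,0]
  ]
}}

```text
clock: 3.9
position: [0.54, 0.1632, 0.1896]
tcp_rot: [-3.066, -0.684, -0.003]
force: [-3.5, -0.7, 8.2]
grip_width: -0.0003
```

Call:
{"op": "step_arm", "data": {
  "deltas": [
    [[0,0,1],0,0],
    [[0,0,2],0,0],
    [[0,0,3],0,0],
    [[0,0,3],0,0],
    [[0,0,3],0,0]
  ]
}}

```text
clock: 4.53
position: [0.5401, 0.1632, 0.1889]
tcp_rot: [3.066, 0.685, 0.007]
force: [-6.4, -2.1, 18.1]
grip_width: -0.0002
```

At 18 N and 0.7 mm of motion for a 3 mm command, the cap is on its hard stop. Now I lift off.

Call:
{"op": "step_arm", "data": {
  "deltas": [
    [[0,0,-8],0,0],
    [[0,0,-25],0,0],
    [[0,0,-55],0,0],
    [[0,0,-85],0,0],
    [[0,0,-85],0,0]
  ]
}}

```text
clock: 5.15
position: [0.5404, 0.1632, 0.2757]
tcp_rot: [3.065, 0.685, 0.014]
force: [0.4, -0.7, -0.4]
grip_width: 0.0002
```

Run:
```python
from h import *
s=observe();cv2.imwrite("pics/w2.png",read_camera("wrist")[150:350,220:440,::-1])
print(s["position"],s["tcp_rot"],s["force"],todelta([.484,-.377,.27]))
```

```text
[0.54040157 0.16324203 0.27570667] [3.06545196 0.68470362 0.0138751 ] [ 0.43258593 -0.66194017 -0.36247674] [-280.4  465.1    3.1]
```

View pics/w2.png

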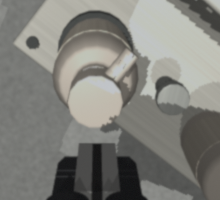

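The cap is back up: its centre is at about (317,253) in the full frame, the same size as before. Next I travel to the lever.

Call:
{"op": "step_arm", "data": {
  "deltas": [
    [[-30,50,0],0,0],
    [[-60,100,0],0,0],
    [[-91,151,0],0,0],
    [[-121,201,0],0,0],
    [[-151,251,0],0,0]
  ]
}}

```text
clock: 5.82
position: [0.5091, -0.1299, 0.272]
tcp_rot: [-3.065, -0.684, -0.006]
force: [1.3, 0.2, -0.3]
grip_width: -0.0003
```

```bash
python3 -c "
from h import *
print(todelta([.484,-.377,.26]))"
```

```text
[-127.9  213.    11.4]
```

Call:
{"op": "step_arm", "data": {
  "deltas": [
    [[-30,50,0],0,0],
    [[-60,100,0],0,0],
    [[-91,151,0],0,0],
    [[-118,196,5],0,0],
    [[-128,213,11],0,0]
  ]
}}

```text
clock: 6.45
position: [0.4829, -0.3794, 0.2579]
tcp_rot: [-3.063, -0.68, -0.004]
force: [1.0, 0.9, -0.3]
grip_width: 0.0003
```

Call:
{"op": "step_arm", "data": {
  "deltas": [
    [[0,0,0],0,0],
    [[0,0,0],0,0],
    [[0,0,0],0,0],
    [[0,0,0],0,0],
    [[0,0,0],0,0]
  ]
}}

```text
clock: 7.08
position: [0.4831, -0.3789, 0.2582]
tcp_rot: [-3.063, -0.681, -0.004]
force: [-0.1, 1.0, -0.5]
grip_width: 0.0002
```

Run:
```python
from h import *
s=observe();cv2.imwrite("pics/w3.png",read_camera("wrist")[:,:,::-1])
cv2.imwrite("pics/s3.png",cv2.resize(read_camera("side")[110:230,360:520,::-1],(800,600),interpolation=cv2.INTER_CUBIC))
print(s["position"],s["joints"],s["force"])
c=calibration("wrist");T=np.eye(4);T[:3,:3]=R.from_rotvec(s["tcp_rot"]).as_matrix();T[:3,3]=s["position"]
W=np.linalg.inv(T@c["hand_eye"]); np.savez("w3.npz",W=W,K=c["mtx"])
for X in([.484,-.377,.155],[.484,-.377,.16]):
    p=c["mtx"]@(W@np.r_[X,1])[:3]; print(p[:2]/p[2])
```

```text
[ 0.48310027 -0.378928    0.25820473] [-0.85939148  0.48154522  1.053567    0.00396615  1.6087174   0.27422455] [-0.05762795  1.00768855 -0.50676992]
[314.58358288 234.53788182]
[314.51952693 236.79030865]
```

View pics/w3.png

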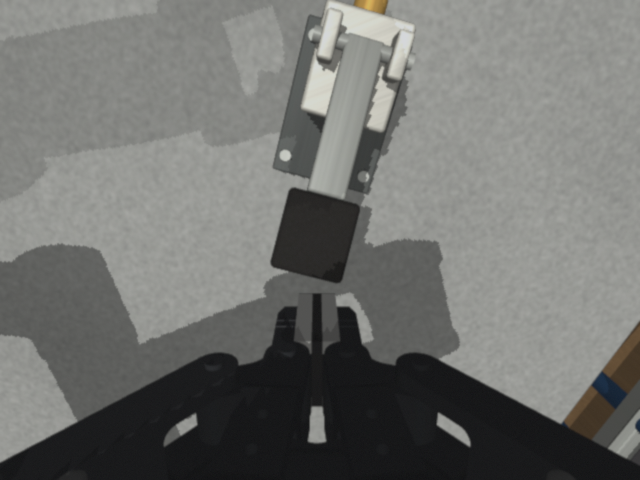

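View pics/s3.png

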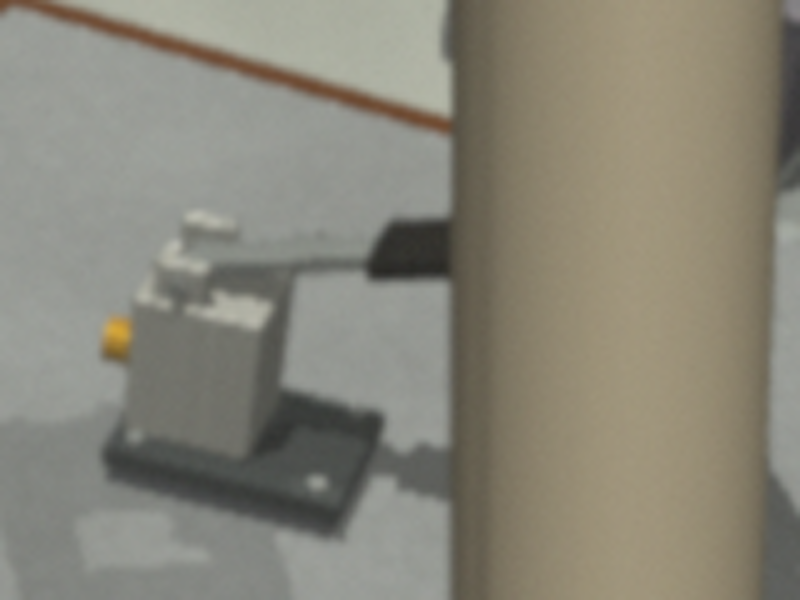

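The wrist view shows the pad corners at (292,188), (360,205), (341,282) and (271,264), so its centre is (316,235) against a predicted (314.6,234.5). The side crop shows the foot nearly on the table and the lever raised. So the pad is at (0.4845, -0.377, ~0.157) and the lever yaw is about 10°.

Call:
{"op": "step_arm", "data": {
  "deltas": [
    [[-1,-1,20],8,0],
    [[-3,-3,45],15,0],
    [[-3,-3,68],15,0],
    [[-3,-3,84],15,0],
    [[-3,-3,88],15,0]
  ]
}}

```text
clock: 7.8
position: [0.4789, -0.3771, 0.1692]
tcp_rot: [-3.124, -0.274, -0.001]
force: [0.4, 0.3, -0.1]
grip_width: -0.0003
```

Call:
{"op": "step_arm", "data": {
  "deltas": [
    [[0,0,1],0,0],
    [[0,0,2],0,0],
    [[0,0,3],0,0],
    [[0,0,4],0,0],
    [[0,0,4],0,0]
  ]
}}

```text
clock: 8.43
position: [0.4789, -0.3773, 0.1655]
tcp_rot: [-3.125, -0.274, -0.002]
force: [-1.3, 0.6, 2.4]
grip_width: 0.0004
```

Call:
{"op": "step_arm", "data": {
  "deltas": [
    [[0,0,6],0,0],
    [[0,0,13],0,0],
    [[0,0,20],0,0],
    [[0,0,27],0,0],
    [[0,0,34],0,0]
  ]
}}

```text
clock: 9.05
position: [0.4787, -0.3772, 0.1311]
tcp_rot: [-3.125, -0.274, -0.001]
force: [-4.8, -1.1, 5.8]
grip_width: 0.0002
```

Call:
{"op": "step_arm", "data": {
  "deltas": [
    [[0,0,1],0,0],
    [[0,0,2],0,0],
    [[0,0,3],0,0],
    [[0,0,3],0,0],
    [[0,0,3],0,0]
  ]
}}

```text
clock: 9.68
position: [0.4784, -0.3772, 0.1282]
tcp_rot: [-3.125, -0.274, -0.0]
force: [-3.8, -0.8, 6.1]
grip_width: -0.0002
```

Run:
```python
from h import *
s=observe();print(s["position"],s["tcp_rot"],s["force"])
f=lambda n,x,y:cv2.resize(np.ascontiguousarray(read_camera(n)[y:y+90,x:x+80,::-1]),(400,450),interpolation=cv2.INTER_CUBIC)
cv2.imwrite("pics/lv.png",np.hstack([f("scene",110,250),f("side",372,120)]))
# foot corners / hinge guesses for reference from the first side/scene pictures
a=cv2.imread("pics/scene0.png")
for X in([.4776,-.378,.125],[.5978,-.357,.119]): print(proj("scene",X),proj("side",X))
```

```text
[ 0.47844847 -0.37722624  0.12817506] [-3.12466168e+00 -2.73936292e-01 -5.81752866e-05] [-3.80336159 -0.80359988  6.14299126]
[147.21968782 298.95517293] [446.20738864 170.61708482]
[178.74480775 341.95894008] [399.07520003 161.92122597]
```

View pics/lv.png

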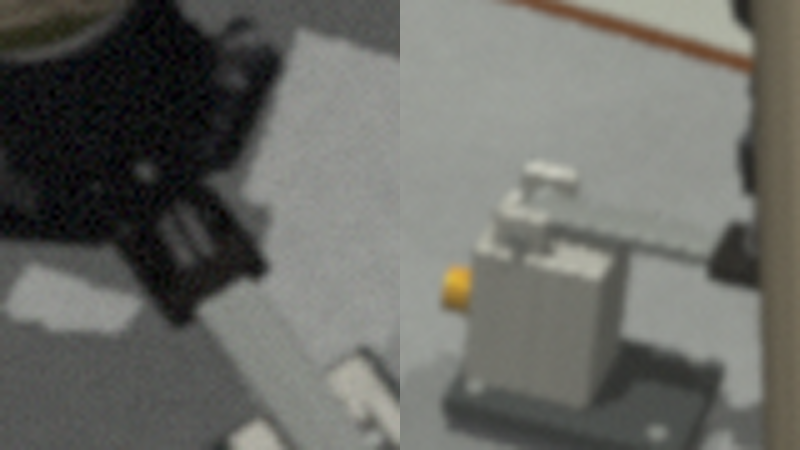

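The lever is close to level. In the side crop its edge runs from (545,235) to (710,262), a slope of 0.164; when raised it was about -0.02. I'll compare those with the projected slopes.

Run:
```python
from h import *
for yaw in (8,10,12):
  d=np.array([-np.cos(np.radians(yaw)),-np.sin(np.radians(yaw)),0]); H=np.array([.4784,-.377,.12])-.12*d; H[2]=.119
  n=np.array([-d[1],d[0],0])*-.012
  for zo in(0,):
    out=[]
    for q in (0,.1,.2,.25,.3,.35,.4,.6):
        u=d*np.cos(.3-q)+np.array([0,0,np.sin(.3-q)])
        a,b=[proj("side",H-n+u*t) for t in(.03,.09)]; out.append((q,round((b-a)[1]/abs((b-a)[0]),3)))
    print(yaw,out)
# subpixel: dark lower lever edge per column, side view now
im=cv2.cvtColor(read_camera("side"),cv2.COLOR_RGB2GRAY).astype(float); im2=cv2.cvtColor(read_camera("side"),cv2.COLOR_RGB2GRAY); im=(im+im2)/2
print(np.round(im[160:178,402:434:2]).astype(int))
```

```text
8 [(0, np.float64(-0.033)), (0.1, np.float64(0.062)), (0.2, np.float64(0.155)), (0.25, np.float64(0.201)), (0.3, np.float64(0.247)), (0.35, np.float64(0.294)), (0.4, np.float64(0.341)), (0.6, np.float64(0.543))]
10 [(0, np.float64(-0.049)), (0.1, np.float64(0.044)), (0.2, np.float64(0.135)), (0.25, np.float64(0.181)), (0.3, np.float64(0.227)), (0.35, np.float64(0.273)), (0.4, np.float64(0.319)), (0.6, np.float64(0.518))]
12 [(0, np.float64(-0.066)), (0.1, np.float64(0.027)), (0.2, np.float64(0.117)), (0.25, np.float64(0.162)), (0.3, np.float64(0.207)), (0.35, np.float64(0.252)), (0.4, np.float64(0.298)), (0.6, np.float64(0.494))]
[[142 138 134 140 146 145 148 149 146 148 150 150 148 148 151 150]
 [144 142 139 140 144 141 144 146 146 146 148 148 147 150 151 153]
 [146 144 143 142 142 140 140 142 142 142 143 144 148 150 150 150]
 [142 143 142 144 142 141 141 140 140 140 140 145 144 148 150 150]
 [121 125 134 143 140 144 144 142 142 139 140 145 140 142 146 150]
 [ 97 100 114 126 128 144 143 144 144 141 141 142 140 140 142 146]
 [ 90  90  96 100 110 126 130 142 145 142 145 144 142 140 141 142]
 [ 96 100  91  91  95 102 108 122 129 137 146 142 144 145 142 140]
 [117 129 107 105  94  90  94  98 104 120 128 132 145 144 145 144]
 [122 156 144 139 110  98  92  86  96 104 106 112 128 128 146 144]
 [126 168 166 164 147 123 102  84 107 114 108 104 103 108 128 130]
 [153 172 174 172 170 152 114  84 122 136 131 120 106 102 106 108]
 [176 174 176 173 175 166 115  86 131 148 149 141 132 121 110 104]
 [161 168 176 174 176 162 102  86 134 152 152 150 148 140 133 124]
 [130 144 155 163 176 148  91  88 136 152 152 151 150 150 147 138]
 [116 119 124 138 155 127  87  89 138 152 152 151 150 150 150 144]
 [116 112 112 118 124 102  82  92 141 151 150 151 149 149 150 148]
 [114 114 114 112 112  94  83  93 142 150 150 150 148 148 150 152]]
```

Run:
```python
from h import *
def slope(im,r0,r1,cols):
    pts=[]
    for c in cols:
        v=im[r0:r1,c]
        i=next((i for i in range(1,len(v)) if v[i]<120<=v[i-1]),None)
        if i: pts.append((c,r0+i-1+(v[i-1]-120)/(v[i-1]-v[i])))
    p=np.array(pts); k=np.polyfit(p[:,0],p[:,1],1); return k[0].round(3),np.std(p[:,1]-np.polyval(k,p[:,0])).round(2),p[[0,-1]].round(1).tolist()
g=cv2.cvtColor(np.mean([read_camera("side") for _ in range(4)],0).astype(np.uint8),cv2.COLOR_RGB2GRAY).astype(float)
print("now",slope(g,157,180,range(404,431)))
g0=cv2.imread("pics/side0.png",0).astype(float)
print("raised",slope(g0,157,172,range(410,431)),slope(g0,157,172,range(404,431))); print(g0[157:172,404:432:3].astype(int))
```

```text
now (np.float64(0.228), np.float64(0.14), [[404.0, 164.2], [430.0, 170.4]])
raised (np.float64(-0.059), np.float64(0.16), [[410.0, 162.3], [430.0, 161.5]]) (np.float64(-0.047), np.float64(0.16), [[404.0, 162.5], [430.0, 161.5]])
[[125 133 155 153 153 146 150 151 155 155]
 [139 145 157 154 155 153 156 155 158 158]
 [152 154 156 157 157 158 157 159 160 160]
 [158 158 158 158 158 155 154 156 158 155]
 [153 154 154 153 150 140 134 134 136 133]
 [133 133 129 129 129 116 110 108 108 107]
 [105 105 102 106 107  99 103 104 106 106]
 [ 93  92  93 100 115 104 118 125 129 132]
 [ 92  93  96 109 125 124 139 144 148 151]
 [ 95  96  98 107 118 136 151 152 153 153]
 [108  98  97 100 106 139 153 155 153 154]
 [144 111 109  97  98 142 153 156 153 153]
 [177 149 143 110  91 144 153 153 153 152]
 [193 182 174 142  92 144 154 155 155 153]
 [200 195 193 165  89 145 153 155 154 153]]
```

The raised slope (-0.05) matches the model at yaw 10°, and the present slope (0.228) gives q ≈ 0.30. Contact geometry suggests about 2 mm lower, so I'll go 1 mm down and hold.

Call:
{"op": "step_arm", "data": {
  "deltas": [
    [[0,0,1],0,0],
    [[0,0,1],0,0],
    [[0,0,1],0,0],
    [[0,0,1],0,0],
    [[0,0,1],0,0]
  ]
}}

```text
clock: 10.7
position: [0.4784, -0.3773, 0.1273]
tcp_rot: [-3.125, -0.274, 0.0]
force: [-2.4, 0.0, 6.0]
grip_width: -0.0001
```

Run:
```python
from h import *
g=cv2.cvtColor(np.mean([read_camera("side") for _ in range(4)],0).astype(np.uint8),cv2.COLOR_RGB2GRAY).astype(float)
p=[]
for c in range(404,431):
    v=g[157:180,c]; i=next(i for i in range(1,23) if v[i]<120<=v[i-1]); p.append((c,156+i+(v[i-1]-120)/(v[i-1]-v[i])))
s=observe(); print(np.polyfit(*np.array(p).T,1),s["position"],s["force"],s["clock"],np.abs(s["joint_vel"]).max())
cv2.imwrite("pics/end.png",read_camera("side")[140:380,200:480,::-1])
```

```text
[ 0.23219638 70.5128732 ] [ 0.47840993 -0.37725376  0.1272994 ] [-3.05887661 -1.09670996  6.45662744] 10.9 0.0012532358913161193
```

View pics/end.png

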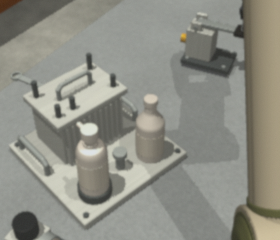

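The cap is up, the bottle and plug stand where they were, and the lever is level (slope 0.232, q ≈ 0.305) with a steady push of about 6.5 N. I'm handing in.

```bash
python3 -c "
from workcell import *
print(sign_off())"
```

```text
the job is handed in; nothing more can be done
None
```

The leak check is started: I pressed the sprayer cap to its stop and let it spring back up. The lever is now held level with the closed fingers, and I handed the job in at about 11 s of the 37 s allowed.

- **Cap:** It went down about 8 mm to the hard stop, shown by 18 N of push and almost no further motion. A wrist picture afterwards showed it back up.
- **Lever:** In the side view its slope gives a swing of about 0.305 rad against 0.30 for level, and I never took it near the bottom stop. The fingers press steadily at about 6.5 N at TCP height 0.1273 m, close to the 7 N expected at level.
- **One disagreement:** The height at which the fingers first touched the pad put level about 2 mm lower, or 0.02 rad. I moved 1 mm down to sit between the two estimates.
- **Bystanders:** In the last side picture the bottle and plug look unmoved.

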